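# Set up the seal viewer: screen up, stage collar keyed and held home

## Robot

A 6-joint arm with a two-finger parallel gripper is mounted at the origin on a cart in front of the work surface, level with it; the furniture and walls round the work are solid. World frame = base frame: x ahead of the robot, y to its left, z up, the work surface at z = 0. Lengths are in mm, angles in rad, forces in N, time in s.
With the tool pointing down it reaches from about 350 to 875 mm from the base axis. Payload 4.2 kg.
Tool frame: the origin (TCP) lies midway between the tips of the shut fingers; the grasp point (between the pads) lies 19 mm behind it; z points along the fingers, y is the direction in which the jaws open and shut (so a half turn about z gives the same grasp; the last joint's range is limited). The gripper opens to 85 mm and grips with 20 to 120 N. Pads are 22 mm wide; open, the fingers measure 114 mm over their backs; the gripper's body (76 mm by 85 mm) begins 54 mm behind the grasp point. The pads swing forward as they close: fully open they stand 13 mm farther back than shut.
Start: joints at [1.425, 0.385, 0.008, 0, -1.194, -0.259], TCP at [246.113, 574.48, 231.312] pointing down, gripper open.
Joint ranges: [-3.14, 3.14], [-1.21, 2.06], [-1.07, 1.41], [-3.16, 2.05], [-2.99, -0.16], [-3.1, 3.1]. Speed limits (rad/s): [2.79, 2.79, 3.14, 3.14, 3.14, 3.14].

## Interface

Orientations are given as a unit quaternion [x, y, z, w].
In Python, from bench import readout, optics, workorder, nets gives the robot as it stands. The module is installed in compiled form; this text tells all that it offers.
- The arm moves only by the tool move_arm, never from a script. Its argument "steps" is a list of rows, each a list of 7 numbers: the opening, from -1 (shut) to 1 (fully open), so that 0 is half open, then the shift along the world's x, y, z in mm, then the turn, a rotation vector about the world's x, y, z in rad. In form: [[gripper, tx, ty, tz, wx, wy, wz], ...]. A call has 1 to 5 rows; each row is the pose to reach, as a shift and turn from the pose commanded when the call began; what a row does not reach only later rows make up. A row lasts 1/12 s, in which the tool goes at most 41.7 mm and 7.16 degrees, less where a joint would pass 70% of its speed; a pose out of reach is approached as far as the arm can. A call with a gripper value outside its range is refused whole. The fingers move at their own pace and stop on an object; the grip force is fixed at half the most. Time passes only in rows, so rows that repeat a pose let the fingers close. It gives the time, the measured TCP pose, the force and the opening at its end, in the units of the state.
- readout.read_state(): the state, without advancing time (a new reading comes with each control period).
- optics.get_image(name): name is "scene" or "top" or "wrist"; returns a dict with "frame" (480x640x3 uint8, blue, green, red), "fx", "fy", "cx", "cy" (pixels), "rvec" (rotation vector, rad) and "tvec" (3), from world to camera coordinates, as OpenCV has them. Camera axes: x right, y down, z forward; pixel columns grow to the right and rows downward; lengths in mm; the calibration is good to about 2 mm. A picture is of the moment at which its call begins. There is no depth.
- workorder.job_done(): hands the job in, once; it reports no verdict.
Trained networks look in a picture, given as the dict that the camera call returned (one of the last four; its "shot" number tells which), for a name from the list of things; names that differ only in an ending like _2 or _b are one class to them, and where a whole thing is asked for, a point or a joint stands for the part that bears it (a point fixed in the world has none). Each returns a list of dicts, best first, with "conf" (0 to 1); they miss things now and then, are a little off and sometimes report something else, mostly with a low value. They report only what shows in the picture. A call takes as long as a camera call.
- nets.silhouettes(name, picture): "region" (480x640 bool, what is visible of it) and "extent" ([left, top, right, bottom] in pixels, round what is visible of it).
- nets.tip_of(name, picture): "uv" ([column, row] in pixels: a listed point, or the origin of a listed thing).
The state is a dict: "clock": time; "joints": joint angles; "joint_vel": joint speeds; "joint_efforts": joint torques, N m; "position": TCP position; "ee_rot": TCP orientation; "contact_force": force on the tool from outside, world axes, zero at the start; "wrist_torque": the same for the moment, N m; "gripper_width": finger opening in mm.
Only numpy, scipy, OpenCV 4.12 (cv2) and the standard library are available. Lean on these libraries where they do the work, as an engineer would, in place of code of your own. Each camera call takes 0.05 s, during which the arm holds its last target.

## Task

Get the seal viewer on the table ready: lift its folding screen by the tab to about 70 degrees from closed and leave it standing there, then turn the knurled collar on the lens mount until its hidden keyways drop over the pins, and push it down against the spring until it is fully home. Finish while still holding the collar pushed home, because it springs back when let go; do not knock over or shove the seal, the ink bottle or the glue stick near the viewer.

Things in the scene. Friction and masses are not known exactly. Their poses are not given: they have to be found in the camera images.
- viewer: Seal viewer, fixed on the table: grey base 216 x 120 mm. Origin: on its underside, under the step between deck and housing; x from its front (robot side) to its back, z up. Front deck, x -118 to 0 mm, top at z 26. Rear housing, x 0 to 98, top at z 51, the screen lying on it. The lens mount stands on the front deck, axis at x -80, y 0: a round boss 49 mm wide, up to z 44; on it a spigot 24 mm wide, 25 mm high.
- mount_top (a point): Point on the lens mount axis at the top of the boss, 44 mm above the table; axes as the viewer's. The collar's underside stands here when fully home. Three pins stick out from the spigot, 6 mm wide, reaching 19 mm from the axis, tops 9 mm above this point, pointing along +x and at 120 and 240 degrees from it. A sprung ring lies round them, its free top 4.5 mm above this point.
- collar: Dark steel knurled collar, 50 mm diameter, 26 mm high, 0.1 to 0.17 kg, loose over the spigot (1.2 mm play). Origin: centre of its underside, z up. Three keyways 9 mm wide in its underside, unseen from above, along its own +x and at 120 and 240 degrees. At the start it rests on the pins, each keyway 0.45 to 1.2 rad anticlockwise (from above) of a pin; turned clockwise to within 0.09 rad, it drops.
- spring_ring (a joint): How far the sprung ring on the boss is pressed down, m: 0 free, 0.0045 with the collar fully home on the boss. It pushes up with 3 N at 0, growing to 9 N at 0.0045. The keyed collar first drops 4.5 mm onto this ring; a push of about 9 N takes it the last 4.5 mm home, and the ring lifts it again when it is let go.
- screen (a joint): Angle of the folding screen, rad: 0 lying flat on the rear housing, 1.22 at 70 degrees, 1.57 upright; it starts at 0 to 0.25. The hinge axis runs along the viewer's y at x 85, z 56 mm in the viewer's frame; the screen reaches 80 mm from it to its free edge, the tab 122 mm. Stiff hinge: it stays where it is left (about 0.35 N m friction, 3 to 5 N at the tab).
- screen_tab (a point): Grip point on the screen's black lift tab, 110 mm from the hinge axis. The tab is 14 mm wide (along y), 7 mm thick and sticks out 42 mm from the middle of the screen's 112 mm wide free edge, towards the robot; this point is 30 mm out. Pinched across its width from straight above, it turns between the fingers as the screen rises. Axes as the viewer's at 0, turning with the screen.
- bystander_seal: Bystander: stone seal, 20 x 20 x 54 mm, standing on the table in front of the viewer. Origin: centre of its underside.
- bystander_bottle: Bystander: small red ink bottle, 38 mm diameter, 86 mm high, standing to the left of the viewer. Origin: centre of its underside.
- bystander_glue: Bystander: glue stick, 25 mm diameter, 88 mm high, standing to the right of the viewer. Origin: centre of its underside.

How it is judged (in metres and radians):
On the way, in this order (a step that is already met when the one before it is completed fails the run):
1. the screen stands at about 70 degrees (value of joint screen between 1.03 and 1.41 rad and velocity of joint screen below 0.05 rad/s), for 0.3 s.
2. the collar has dropped over the pins (horizontal distance between collar and mount_top below 0.003 m and angle between collar's own z axis and vertical below 0.08 rad and z of collar in the frame of viewer below 0.0505 m), for 0.1 s.
At the end, for the whole second after the job is handed in: While the robot keeps holding: screen at 59 to 81 degrees from closed; collar level (0.08 rad), centred on the mount (3 mm), its underside under 1.8 mm above the boss and at rest, sprung ring pressed down over 3 mm, fingers on the collar with over 2 N (value of joint screen between 1.03 and 1.41 rad and horizontal distance between collar and mount_top below 0.003 m and angle between collar's own z axis and vertical below 0.08 rad and z of collar in the frame of viewer below 0.0458 m and value of joint spring_ring above 0.003 m and contact force between the fingers and collar above 2 N and linear speed of collar below 0.02 m/s); the arm keeps its last pose, push and grip.
It fails at once if a bystander is shoved or knocked over (moved more than 25 mm or tipped more than 0.5 rad) (distance of any of bystander_seal, bystander_bottle, bystander_glue from where it was at the start of the episode above 0.025 m or angle between any of bystander_seal, bystander_bottle, bystander_glue's own z axis and vertical above 0.5 rad).
It also fails if it takes over 48 s, if anything falls off the work surface, if the arm or the gripper's body presses on something with over 40 N, if the wrist force passes 120 N, or if a joint passes its speed limit or range.

## Working session

There is one attempt and no reset: what is moved stays moved. The work goes in short steps, Python scripts to look and compute and a tool call to move; the robot and the scene stay as the last step left them, time stands still between calls to the robot, and variables do not carry over. Pictures are saved under pics/ and viewed, and the job is handed in when it is done.

Besides the shell and the picture viewer there is one more tool, called after "Emit:" as a command line: name --pt "numbers of a row" for each row, then --argument value for the rest. move_arm: Moves the arm, as the interface text tells. Its arguments: {"type":"object","properties":{"steps":{"type":"array","items":{"type":"array","items":{"type":"number"}}}},"required":["steps"]}

```bash
mkdir -p pics; cat > h.py <<'E'
import numpy as np, cv2
from bench import readout, optics, workorder, nets
def proj(im,P):
    K=np.array([[im["fx"],0,im["cx"]],[0,im["fy"],im["cy"]],[0,0,1.]])
    p,_=cv2.projectPoints(np.float64(P).reshape(-1,1,3),np.float64(im["rvec"]),np.float64(im["tvec"]),K,None)
    return p.reshape(-1,2)
def ray(im,uv,z):
    R,_=cv2.Rodrigues(np.float64(im["rvec"])); t=np.float64(im["tvec"]).reshape(3)
    d=R.T@np.array([(uv[0]-im["cx"])/im["fx"],(uv[1]-im["cy"])/im["fy"],1.]); c=-R.T@t
    return c+d*(z-c[2])/d[2]
E
python3 - <<'E'
from h import *
print(readout.read_state())
for n in ["scene","top"]:
    im=optics.get_image(n); cv2.imwrite(f"pics/{n}0.png",im["frame"])
    R,_=cv2.Rodrigues(np.float64(im["rvec"])); print(n,"cam",-R.T@np.float64(im["tvec"]).reshape(3), im["fx"])
    for k,z in [("viewer",0),("mount_top",44),("collar",53),("screen_tab",58),("bystander_seal",0),("bystander_bottle",0),("bystander_glue",0)]:
        r=nets.tip_of(k,im)
        print(k,[(np.round(x["uv"],1),round(x["conf"],2),np.round(ray(im,x["uv"],z),1)) for x in r[:2]])
E
```

```text
{'clock': 0.0, 'joints': array([ 1.42458139e+00,  3.85557655e-01,  6.63356431e-03, -4.94802440e-04,
       -1.19397579e+00, -2.58610219e-01]), 'joint_vel': array([-1.46133445e-04, -8.93460808e-04, -1.52903313e-03,  1.44877081e-03,
        1.07830902e-03, -4.53926243e-05]), 'joint_efforts': array([ 1.06273109e-05, -3.92287123e+01,  1.88398308e+01,  4.18614417e+00,
       -4.64095589e-03,  3.90541018e-06]), 'position': array([245.91055682, 573.96527276, 230.22455611]), 'ee_rot': array([ 9.79565500e-01, -2.01122532e-01, -1.70508294e-04,  1.06303059e-03]), 'contact_force': array([0.22933295, 0.38079729, 0.20460388]), 'wrist_torque': array([ 0.01614272, -0.02259907,  0.06964433]), 'gripper_width': 85.83799887901701}
scene cam [-115.12971991 -238.37463259  495.67233176] 513.9782175302757
viewer [(array([359.3, 245.4]), 0.8, array([658.8, 236.4,   0. ]))]
mount_top [(array([349.5, 239.4]), 0.58, array([599.5, 221.8,  44. ]))]
collar [(array([350.9, 238.9]), 0.84, array([588.3, 211.6,  53. ]))]
screen_tab [(array([355.8, 219.9]), 0.71, array([652.2, 241.8,  58. ]))]
bystander_seal [(array([289., 307.]), 0.55, array([413.6, 218.4,   0. ]))]
bystander_bottle [(array([237.2, 238.5]), 0.57, array([540.2, 459.4,   0. ]))]
bystander_glue []
top cam [ 356.81560418  219.27856894 1062.20531584] 611.8474464832459
viewer [(array([323.6, 190.8]), 0.96, array([662.4, 235.7,   0. ]))]
mount_top [(array([327.1, 226.5]), 0.72, array([588.1, 220.4,  44. ]))]
collar [(array([327.5, 225.2]), 0.83, array([588.4, 220. ,  53. ]))]
screen_tab [(array([323.1, 190.8]), 0.91, array([645.6, 235.6,  58. ]))]
bystander_seal [(array([310.2, 332.6]), 0.46, array([408.9, 223.5,   0. ]))]
bystander_bottle [(array([186.8, 236.6]), 0.78, array([544.2, 464.3,  -0. ])), (array([328.9, 226.1]), 0.57, array([599.2, 217.3,   0. ]))]
bystander_glue [(array([424.2, 239.5]), 0.45, array([599.3,  47.1,   0. ]))]
```

View pics/scene0.png

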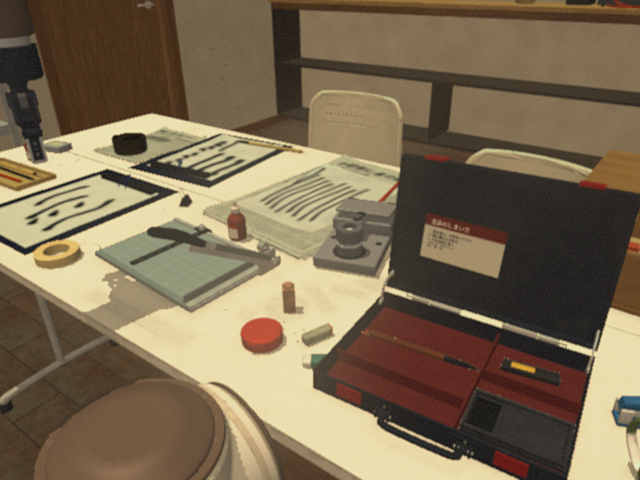

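View pics/top0.png

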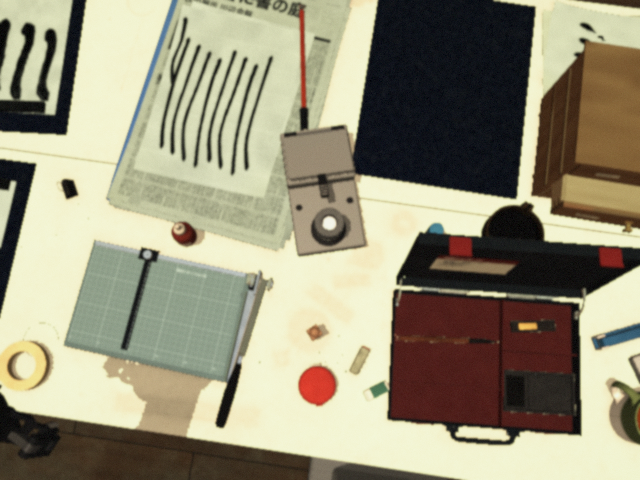

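```bash
python3 - <<'E'
from h import *
im=optics.get_image("top")
m=nets.silhouettes("viewer",im)[0]; print(m["conf"],m["extent"])
for n in ["screen","collar"]:
    r=nets.silhouettes(n,im); print(n,[(x["conf"],x["extent"]) for x in r[:2]])
reg=m["region"].astype(np.uint8)
c,_=cv2.findContours(reg,0,2); c=max(c,key=cv2.contourArea); print(cv2.minAreaRect(c), cv2.boxPoints(cv2.minAreaRect(c)))
f=im["frame"][110:270,260:450]; f=cv2.resize(f,None,fx=4,fy=4,interpolation=cv2.INTER_CUBIC)
f=f[:600]; cv2.imwrite("pics/topc.png",f)
im=optics.get_image("scene")
f=im["frame"][180:290,210:400]; f=cv2.resize(f,None,fx=4,fy=4,interpolation=cv2.INTER_CUBIC); cv2.imwrite("pics/scc.png",f)
E
```

```text
0.71 [278.4, 126.8, 365.7, 256.4]
screen [(0.74, [285.0, 129.2, 353.9, 200.1])]
collar [(0.88, [312.7, 206.4, 343.8, 240.2])]
((322.1499938964844, 190.5500030517578), (126.43067932128906, 70.85208892822266), 81.8698959350586) [[278.14    132.98001]
 [348.27997 122.96002]
 [366.15997 248.12   ]
 [296.02002 258.13998]]
```

View pics/topc.png

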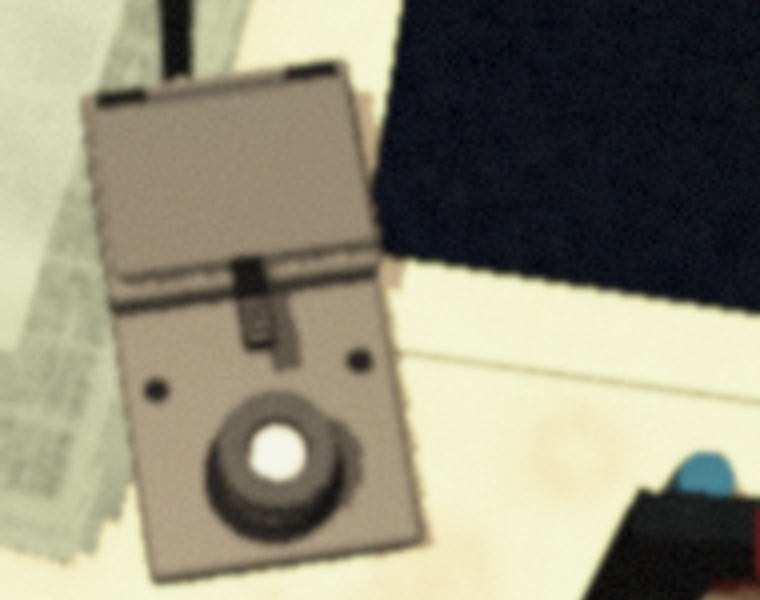

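View pics/scc.png

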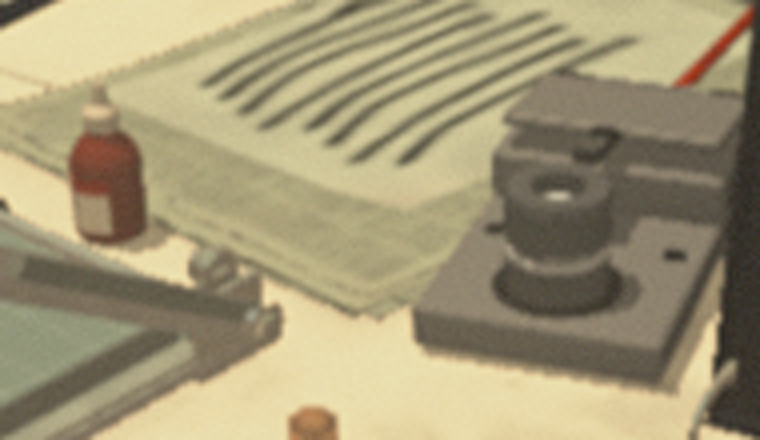

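```bash
cat > fit.py <<'E'
from h import *
from scipy.optimize import least_squares
im=optics.get_image("top")
def W(p,P): 
    c,s=np.cos(p[2]),np.sin(p[2]); P=np.float64(P)
    return np.c_[p[0]+c*P[:,0]-s*P[:,1], p[1]+s*P[:,0]+c*P[:,1], P[:,2]]
uv=lambda *a: np.array([(260+x/4-.4,110+y/4-.4) for x,y in a])
obs=uv((154,580),(425,543),(278,452))
M=[(-118,60,26),(-118,-60,26),(-80,0,69)]
r=least_squares(lambda p:(proj(im,W(p,M))-obs).ravel(),[660,235,0.1]); p=r.x
print(p,r.fun)
np.save("p.npy",p)
print("spigot axis",W(p,[(-80,0,44)]))
print("ray check spigot", ray(im,obs[2],69))
c2=cv2.resize(im["frame"][110:260,260:450],None,fx=4,fy=4,interpolation=cv2.INTER_CUBIC)
def scr(a): return [(85-l*np.cos(a),y,56+l*np.sin(a)) for l,y in ((0,56),(80,56),(80,7),(122,7),(122,-7),(80,-7),(80,-56),(0,-56))]
for a,col in((0,(0,255,0)),(.12,(0,0,255)),(.25,(255,0,0))):
    q=(proj(im,W(p,scr(a)))-[259.6,109.6])*4
    cv2.polylines(c2,[q.astype(np.int32).reshape(-1,1,2)],True,col,1)
for P in ([(-118,60,26),(0,60,26),(0,-60,26),(-118,-60,26)],[(0,60,51),(98,60,51),(98,-60,51),(0,-60,51)],[(-80+12*np.cos(t),12*np.sin(t),69) for t in np.arange(0,6.28,.2)],[(-80+25*np.cos(t),25*np.sin(t),79) for t in np.arange(0,6.28,.2)]):
    q=(proj(im,W(p,P))-[259.6,109.6])*4
    cv2.polylines(c2,[q.astype(np.int32).reshape(-1,1,2)],True,(255,255,0),1)
cv2.imwrite("pics/fit.png",c2)
s=optics.get_image("scene")
c2=cv2.resize(s["frame"][180:290,300:410],None,fx=5,fy=5,interpolation=cv2.INTER_CUBIC)
for P,col in ((scr(0),(0,255,0)),(scr(.12),(0,0,255)),(scr(.25),(255,0,0)),([(-118,60,26),(0,60,26),(0,-60,26),(-118,-60,26)],(255,255,0))):
    q=(proj(s,W(p,P))-[299.6,179.6])*5
    cv2.polylines(c2,[q.astype(np.int32).reshape(-1,1,2)],True,col,1)
cv2.imwrite("pics/fits.png",c2)
E
python3 fit.py
```

```text
[6.65825511e+02 2.39809741e+02 2.84913048e-01] [-0.7716046   0.03256425  0.423567   -0.34443657  0.33796693  0.29006149]
spigot axis [[589.05062325 217.32382101  44.        ]]
ray check spigot [589.46105446 217.94845557  69.        ]
```

View pics/fit.png

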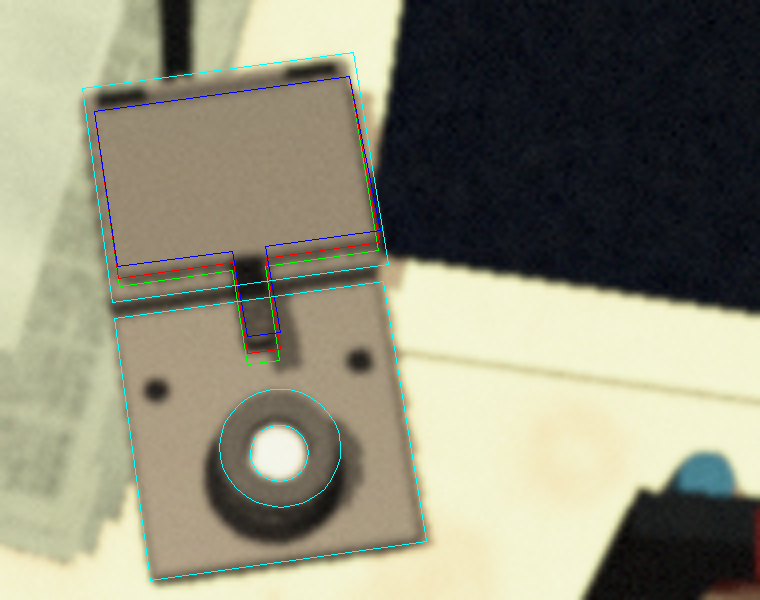

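View pics/fits.png

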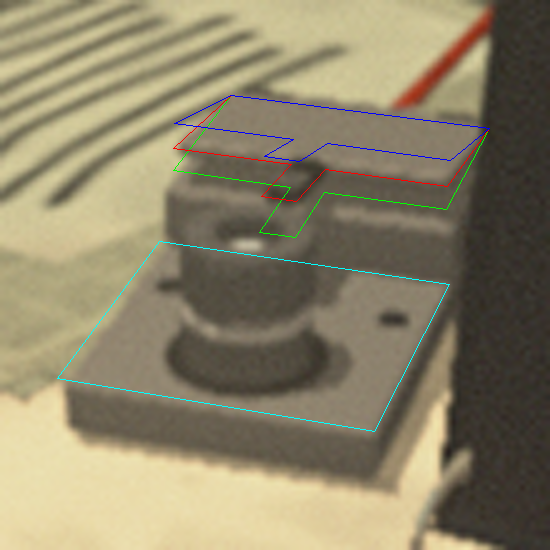

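```bash
python3 - <<'E'
from h import *
t=optics.get_image("top"); s=optics.get_image("scene")
def P(im):
    K=np.array([[im["fx"],0,im["cx"]],[0,im["fy"],im["cy"]],[0,0,1.]]);R,_=cv2.Rodrigues(np.float64(im["rvec"]));return K@np.c_[R,np.float64(im["tvec"]).reshape(3)]
for a,b in (((421,234),(402,156)),((398,290),(388,290)),((390,417),(316,385)),((329.1,222.6),(349.5,228.5))):
    X=cv2.triangulatePoints(P(t),P(s),np.float64(a).reshape(2,1),np.float64(b).reshape(2,1)); X=(X[:3]/X[3]).ravel()
    print(a,b,X.round(),proj(t,X).round(1),proj(s,X).round(1))
p=np.load("p.npy");c,sn=np.cos(p[2]),np.sin(p[2])
for a in np.linspace(.12,1.3,9):
    x=85-110*np.cos(a); print(round(a,2),np.round([p[0]+c*x,p[1]+sn*x,56+110*np.sin(a)],1))
E
```

```text
(421, 234) (402, 156) [549.  94. 246.] [[419.3 234.8]] [[404.5 155.5]]
(398, 290) (388, 290) [500.  86.  37.] [[399.  289.5]] [[386.3 290.3]]
(390, 417) (316, 385) [291.  72.   6.] [[390.1 416.9]] [[315.8 385. ]]
(329.1, 222.6) (349.5, 228.5) [589. 217.  72.] [[329.6 222.3]] [[348.8 228.6]]
0.12 [642.6 233.   69.2]
0.27 [645.6 233.9  85.1]
0.42 [650.8 235.4 100.4]
0.56 [658.1 237.5 114.7]
0.71 [667.3 240.3 127.7]
0.86 [678.3 243.5 139.2]
1.01 [690.8 247.1 148.9]
1.15 [704.5 251.1 156.5]
1.3 [719.2 255.4 162. ]
```

Emit:
move_arm --pt "0 30 -26 0 0 0 0.1" --pt "0 60 -52 0 0 0 0.2" --pt "0 90 -78 0 0 0 0.3" --pt "0 120 -104 0 0 0 0.4" --pt "0 150 -130 0 0 0 0.5"

```text
clock: 1.67
position: [397.1, 443.3, 231.6]
ee_rot: [0.999, 0.05, 0.0, -0.0]
contact_force: [0.7, -0.1, -0.3]
gripper_width: 43.2
```

Emit:
move_arm --pt "0 30 -26 0 0 0 0.05" --pt "0 60 -52 0 0 0 0.1" --pt "0 90 -78 0 0 0 0.15" --pt "0 120 -104 0 0 0 0.19" --pt "0 150 -130 0 0 0 0.19"

```text
clock: 2.08
position: [547.4, 313.0, 231.5]
ee_rot: [0.99, 0.143, 0.0, -0.0]
contact_force: [1.1, 1.0, 0.6]
gripper_width: 42.9
```

Emit:
move_arm --pt "0 25 -21 -10 0 0 0" --pt "0 50 -42 -20 0 0 0" --pt "0 75 -63 -40 0 0 0" --pt "0 97 -81 -51 0 0 0" --pt "0 97 -81 -51 0 0 0"

```text
clock: 2.5
position: [644.7, 229.1, 175.9]
ee_rot: [0.99, 0.139, -0.003, 0.001]
contact_force: [0.4, -0.5, 0.8]
gripper_width: 43.0
```

```bash
python3 - <<'E'
from h import *
print(readout.read_state()["position"],readout.read_state()["joints"])
im=optics.get_image("wrist"); cv2.imwrite("pics/w1.png",im["frame"])
for k,z in [("mount_top",44),("screen_tab",72),("collar",53)]:
    print(k,[(np.round(x["uv"],1),round(x["conf"],2),np.round(ray(im,x["uv"],z),1)) for x in nets.tip_of(k,im)[:2]])
print(readout.read_state()["position"])
E
```

```text
[644.71011656 229.13026383 175.92998525] [ 5.77172168e-01  5.25970464e-01  9.68209666e-02 -8.48862609e-05
 -1.14788037e+00  1.27319873e+00]
mount_top [(array([313.3, 292.1]), 0.83, array([588.1, 219.1,  44. ]))]
screen_tab [(array([315.1, 233.5]), 0.66, array([644.7, 233.2,  72. ]))]
collar [(array([313.4, 294.7]), 0.84, array([590.2, 219.4,  53. ])), (array([315.8, 233. ]), 0.55, array([639.4, 231.4,  53. ]))]
[643.01055011 234.06804222 180.94817231]
```

View pics/w1.png

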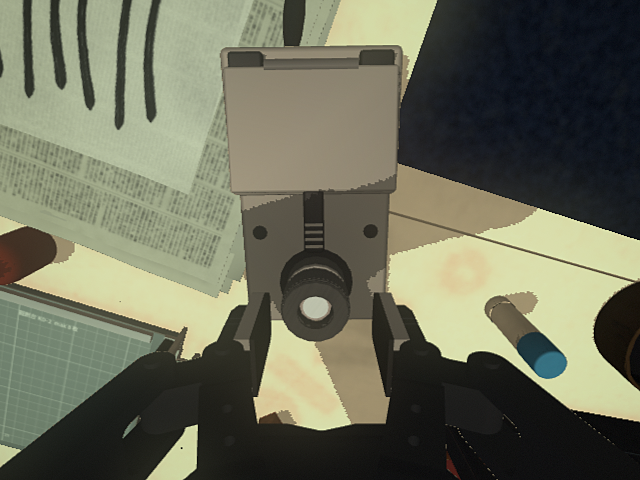

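Emit:
move_arm --pt "0 0 0 -30 0 0 0" --pt "0 0 0 -60 0 0 0" --pt "0 0 0 -90 0 0 0" --pt "0 0 0 -112 0 0 0" --pt "0 0 0 -127 0 0 0"

```text
clock: 3.12
position: [641.3, 234.6, 51.8]
ee_rot: [0.99, 0.143, -0.001, 0.0]
contact_force: [-0.3, 0.7, -0.2]
gripper_width: 42.4
```

Emit:
move_arm --pt "0 0 0 0 0 0 0" --pt "-1 0 0 0 0 0 0" --pt "-1 0 0 0 0 0 0" --pt "-1 0 0 0 0 0 0" --pt "-1 0 0 0 0 0 0"

```text
clock: 3.53
position: [644.2, 234.2, 55.8]
ee_rot: [0.99, 0.143, 0.002, -0.001]
contact_force: [-0.5, -0.7, 3.2]
gripper_width: 12.9
```

```bash
python3 - <<'E'
from h import *
for n in ["wrist","scene"]:
    im=optics.get_image(n); 
    f=im["frame"]
    if n=="scene": f=cv2.resize(f[150:300,280:430],None,fx=4,fy=4)
    cv2.imwrite(f"pics/{n}2.png",f)
s=readout.read_state();print(s["position"],s["contact_force"],s["gripper_width"])
E
```

```text
[644.13638405 234.19452658  55.44340367] [-0.19219919 -0.10225389  2.9301055 ] 12.271914818713531
```

View pics/wrist2.png

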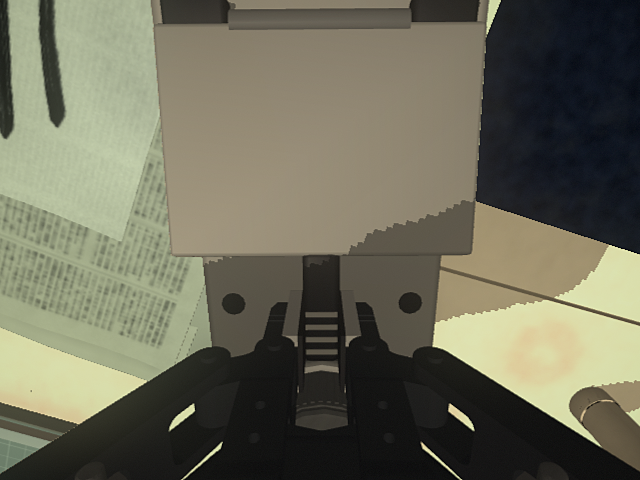

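View pics/scene2.png

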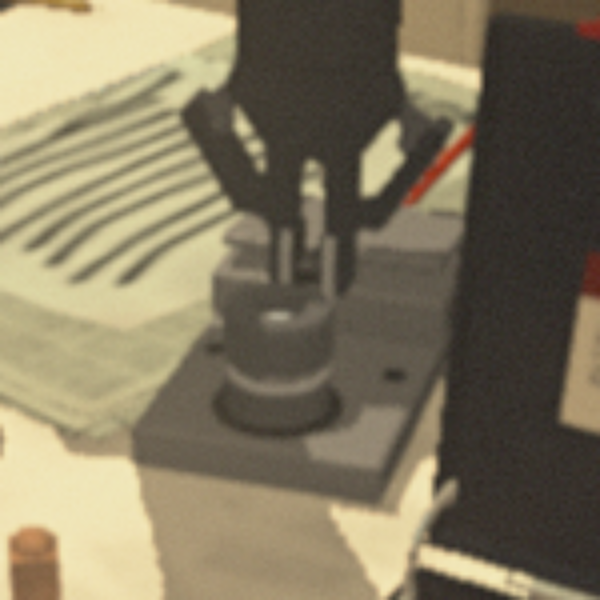

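Emit:
move_arm --pt "-1 2.1 0.6 10.8 0 0 0" --pt "-1 5.3 1.5 21.3 0 0 0" --pt "-1 9.3 2.7 31.4 0 0 0" --pt "-1 14.4 4.2 41.1 0 0 0" --pt "-1 20.4 6 50.2 0 0 0"

```text
clock: 4.05
position: [660.9, 239.2, 100.9]
ee_rot: [0.99, 0.142, -0.004, 0.0]
contact_force: [-1.1, 2.3, -10.6]
gripper_width: 12.5
```

Emit:
move_arm --pt "-1 6.8 2 8.4 0 0 0" --pt "-1 14.4 4.2 16 0 0 0" --pt "-1 22.6 6.6 22.9 0 0 0" --pt "-1 31.5 9.2 28.8 0 0 0" --pt "-1 40.9 12 33.8 0 0 0"

```text
clock: 4.47
position: [699.0, 250.6, 134.2]
ee_rot: [0.99, 0.142, -0.008, 0.001]
contact_force: [-7.0, 1.2, -5.7]
gripper_width: 12.4
```

Emit:
move_arm --pt "-1 3.5 1 1.5 0 0 0" --pt "-1 6.9 2 2.9 0 0 0" --pt "-1 6.9 2 2.9 0 0 0" --pt "-1 6.9 2 2.9 0 0 0" --pt "-1 6.9 2 2.9 0 0 0"

```text
clock: 4.88
position: [708.5, 253.4, 138.2]
ee_rot: [0.99, 0.142, -0.004, 0.0]
contact_force: [-4.9, 1.8, -5.1]
gripper_width: 11.7
```

```bash
python3 - <<'E'
from h import *
p=np.load("p.npy")
for n in ["scene","top"]:
    im=optics.get_image(n); 
    f=im["frame"]
    f=cv2.resize(f[150:300,280:430],None,fx=4,fy=4) if n=="scene" else cv2.resize(f[110:260,260:410],None,fx=4,fy=4)
    cv2.imwrite(f"pics/{n}3.png",f)
s=readout.read_state();print(s["position"],s["contact_force"],s["gripper_width"])
d=s["position"][:2]-p[:2]; x=d@[np.cos(p[2]),np.sin(p[2])]; z=s["position"][2]+19
print("angle",np.arctan2(z-56,85-x),np.hypot(z-56,85-x))
E
```

```text
[708.565519   253.43960447 138.18811915] [-3.94790639  2.11938024 -4.06404405] 11.601391588507827
angle 1.1930468066958082 108.86330525247901
```

View pics/scene3.png

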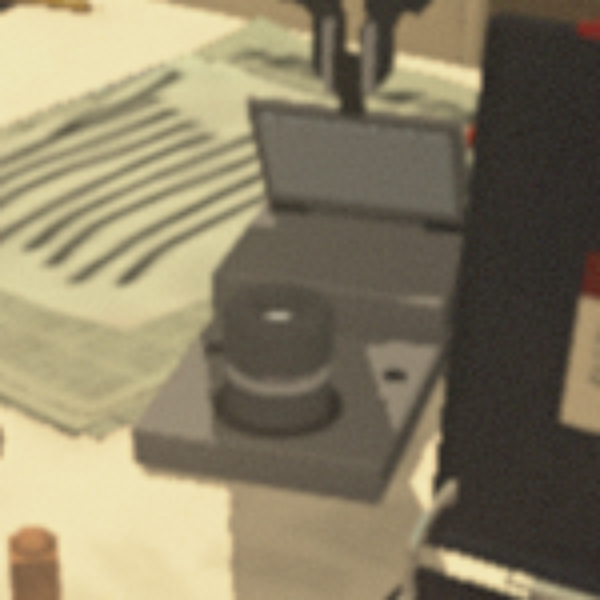

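Emit:
move_arm --pt "0 0 0 0 0 0 0" --pt "0 0 0 0 0 0 0" --pt "0 0 0 0 0 0 0" --pt "0 0 0 20 0 0 0" --pt "0 0 0 60 0 0 0"

```text
clock: 5.4
position: [709.3, 252.2, 195.4]
ee_rot: [0.99, 0.142, -0.005, 0.001]
contact_force: [-0.1, 1.0, -1.1]
gripper_width: 42.6
```

Emit:
move_arm --pt "1 -30 -9 0 0 0 0" --pt "1 -62 -18 0 0 0 0" --pt "1 -94 -27 -15 0 0 0" --pt "1 -122 -35.5 -40 0 0 0" --pt "1 -122 -35.5 -40 0 0 0"

```text
clock: 5.82
position: [578.5, 212.3, 154.3]
ee_rot: [0.99, 0.141, -0.009, 0.003]
contact_force: [-1.7, -1.5, -3.2]
gripper_width: 85.4
```

```bash
python3 - <<'E'
from h import *
p=np.load("p.npy")
for n in ["scene","top","wrist"]:
    im=optics.get_image(n); 
    f=im["frame"]
    f=cv2.resize(f[120:300,280:430],None,fx=3,fy=3) if n=="scene" else f if n=="wrist" else cv2.resize(f[110:260,260:410],None,fx=4,fy=4)
    cv2.imwrite(f"pics/{n}4.png",f)
    if n=="wrist":
      for k,z in [("mount_top",44),("collar",53)]:
        print(k,[(np.round(x["uv"],1),round(x["conf"],2),np.round(ray(im,x["uv"],z),1)) for x in nets.tip_of(k,im)[:2]])
s=readout.read_state();print(s["position"],s["contact_force"],s["gripper_width"],s["joints"][[0,5]])
E
```

```text
mount_top [(array([320. , 230.5]), 0.83, array([588. , 217.4,  44. ]))]
collar [(array([323.1, 231.5]), 0.59, array([590.5, 215.9,  53. ]))]
[591.65562186 218.95813406 162.38597118] [ 0.57694631  0.38769744 -0.37419578] 85.14493274705963 [0.610985   1.24452673]
```

View pics/scene4.png

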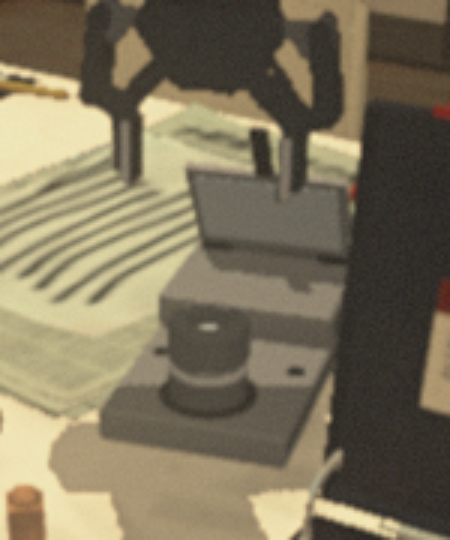

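View pics/wrist4.png

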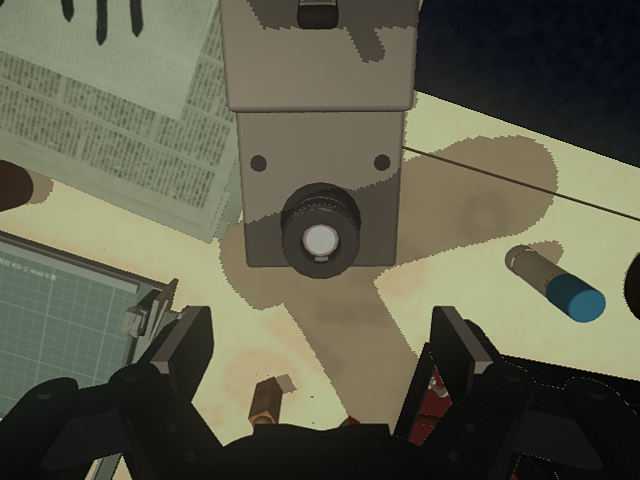

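Emit:
move_arm --pt "0.6 0 0 -30 0 0 0" --pt "0.6 0 0 -60 0 0 0" --pt "0.6 0 0 -85 0 0 0" --pt "0.6 0 0 -102 0 0 0" --pt "0.6 0 0 -110 0 0 0"

```text
clock: 6.48
position: [590.0, 218.1, 48.1]
ee_rot: [0.99, 0.142, -0.001, 0.0]
contact_force: [0.6, -0.6, -0.6]
gripper_width: 68.3
```

Emit:
move_arm --pt "0.6 0 0 0 0 0 0" --pt "0.6 0 0 0 0 0 0" --pt "0.6 0 0 0 0 0 0"

```text
clock: 6.73
position: [591.0, 218.9, 52.0]
ee_rot: [0.99, 0.142, 0.002, -0.001]
contact_force: [0.4, -0.7, 0.4]
gripper_width: 68.2
```

```bash
python3 - <<'E'
from h import *
p=np.load("p.npy")
for n in ["scene","wrist"]:
    im=optics.get_image(n); 
    f=im["frame"]
    f=cv2.resize(f[150:300,280:430],None,fx=4,fy=4) if n=="scene" else f
    cv2.imwrite(f"pics/{n}5.png",f)
s=readout.read_state();print(s["position"],s["contact_force"],s["gripper_width"],s["joints"][[0,5]])
E
```

```text
[590.49203051 218.67839707  51.96296138] [ 0.33429887 -0.02224774 -0.9018242 ] 68.1903778979921 [0.61138117 1.24452285]
```

View pics/scene5.png

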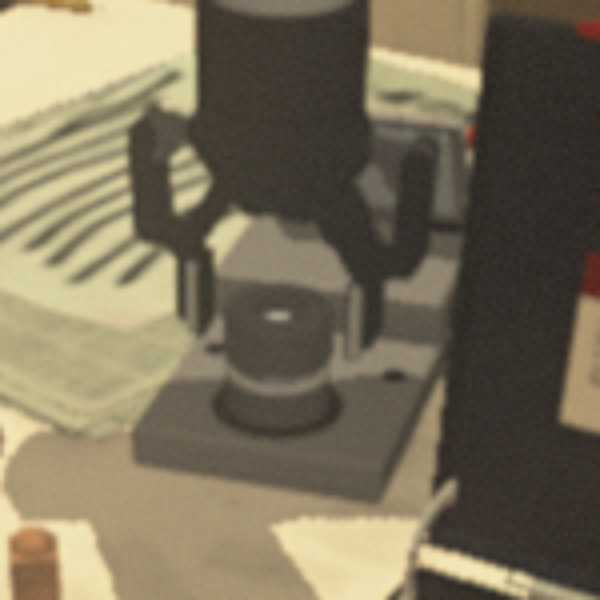

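View pics/wrist5.png

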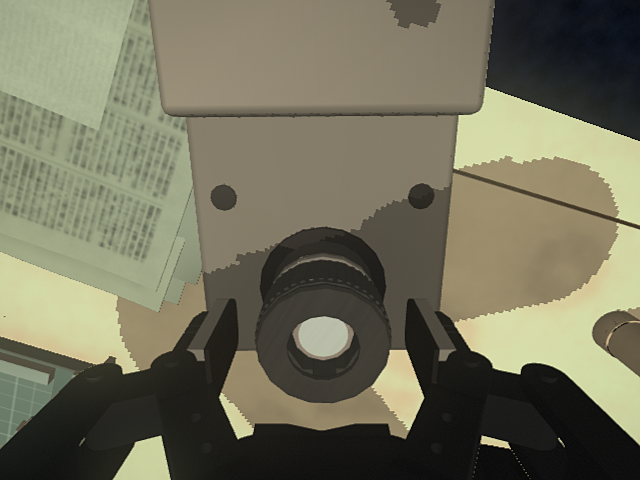

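Emit:
move_arm --pt "-1 0 0 -1 0 0 0" --pt "-1 0 0 -1 0 0 0" --pt "-1 0 0 -1 0 0 0" --pt "-1 0 0 -1 0 0 0" --pt "-1 0 0 -1 0 0 0"

```text
clock: 7.25
position: [590.0, 218.4, 50.5]
ee_rot: [0.99, 0.142, 0.001, -0.0]
contact_force: [-0.8, -0.0, 5.6]
gripper_width: 48.7
```

```bash
python3 - <<'E'
from h import *
s=readout.read_state();print(s["position"],s["contact_force"],s["wrist_torque"],s["gripper_width"])
im=optics.get_image("wrist");cv2.imwrite("pics/wrist6.png",im["frame"])
E
```

```text
[590.00385665 218.43143689  50.53294192] [-0.83671078 -0.01030718  5.58403798] [ 0.15174608  0.33245518 -0.04936234] 48.70801193354039
```

View pics/wrist6.png

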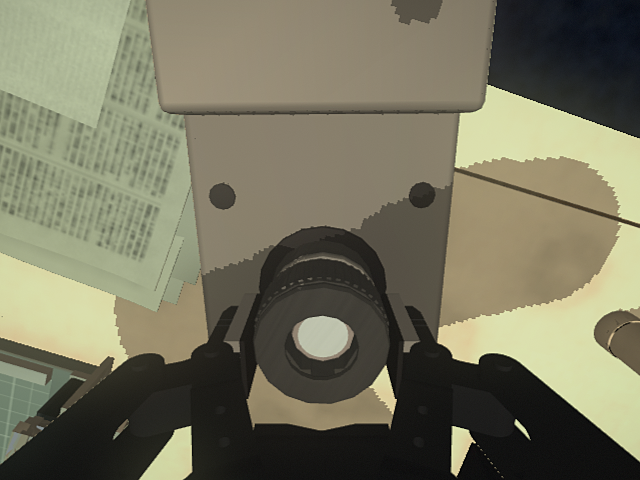

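Emit:
move_arm --pt "-1 0 0 0 0 0 -0.06" --pt "-1 0 0 0 0 0 -0.12" --pt "-1 0 0 0 0 0 -0.18" --pt "-1 0 0 0 0 0 -0.24" --pt "-1 0 0 0 0 0 -0.3"

```text
clock: 7.72
position: [590.4, 218.4, 50.5]
ee_rot: [1.0, -0.008, 0.001, -0.0]
contact_force: [-0.2, -0.1, 4.9]
gripper_width: 48.6
```

Emit:
move_arm --pt "-1 0 0 -1 0 0 -0.04" --pt "-1 0 0 -1 0 0 -0.08" --pt "-1 0 0 -1 0 0 -0.12" --pt "-1 0 0 -1 0 0 -0.16" --pt "-1 0 0 -1 0 0 -0.16"

```text
clock: 8.13
position: [591.0, 218.5, 50.5]
ee_rot: [0.996, -0.087, 0.002, -0.001]
contact_force: [-0.1, -0.6, 7.9]
gripper_width: 48.6
```

Emit:
move_arm --pt "-1 0 0 0 0 0 -0.04" --pt "-1 0 0 0 0 0 -0.08" --pt "-1 0 0 0 0 0 -0.12" --pt "-1 0 0 0 0 0 -0.16" --pt "-1 0 0 0 0 0 -0.16"

```text
clock: 8.55
position: [591.0, 218.5, 50.5]
ee_rot: [0.986, -0.167, 0.002, -0.001]
contact_force: [-0.2, -0.4, 8.5]
gripper_width: 48.6
```

```bash
python3 - <<'E'
from h import *
s=readout.read_state();print(s["position"],s["contact_force"],s["wrist_torque"],s["gripper_width"])
im=optics.get_image("wrist");cv2.imwrite("pics/wrist7.png",im["frame"])
E
```

```text
[591.04790452 218.51682209  50.50091886] [-0.15802417 -0.3749022   8.53449838] [-0.2832559  -0.04607207 -0.02151003] 48.553858291821676
```

View pics/wrist7.png

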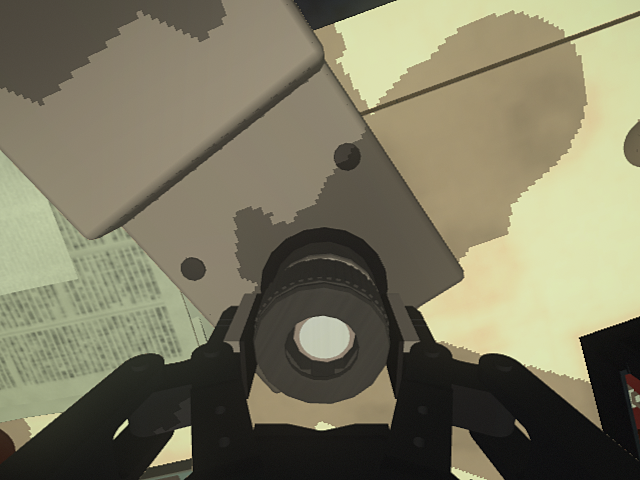

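Emit:
move_arm --pt "-1 0 0 0 0 0 -0.04" --pt "-1 0 0 0 0 0 -0.08" --pt "-1 0 0 0 0 0 -0.12" --pt "-1 0 0 0 0 0 -0.16" --pt "-1 0 0 0 0 0 -0.16"

```text
clock: 9.02
position: [591.0, 218.5, 50.5]
ee_rot: [0.97, -0.245, 0.002, -0.001]
contact_force: [-1.1, -1.5, 7.8]
gripper_width: 49.0
```

Emit:
move_arm --pt "-1 0 0 0 0 0 -0.03" --pt "-1 0 0 0 0 0 -0.06" --pt "-1 0 0 0 0 0 -0.09" --pt "-1 0 0 0 0 0 -0.12" --pt "-1 0 0 0 0 0 -0.12"

```text
clock: 9.43
position: [591.0, 218.4, 50.3]
ee_rot: [0.953, -0.303, 0.002, -0.001]
contact_force: [0.1, -1.3, 7.9]
gripper_width: 48.6
```

Total turned 0.90 so far; continuing.

Emit:
move_arm --pt "-1 0 0 0 0 0 -0.03" --pt "-1 0 0 0 0 0 -0.06" --pt "-1 0 0 0 0 0 -0.09" --pt "-1 0 0 0 0 0 -0.12" --pt "-1 0 0 0 0 0 -0.12"

```text
clock: 9.85
position: [589.5, 217.8, 48.5]
ee_rot: [0.933, -0.36, 0.0, -0.0]
contact_force: [-1.2, -0.4, -2.3]
gripper_width: 48.4
```

Emit:
move_arm --pt "-1 0 0 0 0 0 -0.03" --pt "-1 0 0 0 0 0 -0.06" --pt "-1 0 0 0 0 0 -0.09" --pt "-1 0 0 0 0 0 -0.12" --pt "-1 0 0 0 0 0 -0.12"

```text
clock: 10.27
position: [589.3, 217.7, 47.3]
ee_rot: [0.91, -0.414, -0.0, 0.0]
contact_force: [3.7, -0.3, -2.8]
gripper_width: 48.5
```

```bash
python3 - <<'E'
from h import *
s=readout.read_state();print(s["position"],s["contact_force"],s["wrist_torque"],s["gripper_width"])
E
```

```text
[589.33318154 217.70140491  47.27530685] [ 3.65410849 -0.3333987  -2.84839491] [-0.18431807 -0.81475186  0.05431464] 48.5192072323448
```

Emit:
move_arm --pt "-1 0 0 -1 0 0 0.03" --pt "-1 0 0 -2 0 0 0.06" --pt "-1 0 0 -3 0 0 0.06" --pt "-1 0 0 -4 0 0 0.06" --pt "-1 0 0 -4 0 0 0.06"

```text
clock: 10.68
position: [588.9, 217.8, 44.3]
ee_rot: [0.922, -0.387, -0.0, 0.0]
contact_force: [-2.0, -1.1, 3.9]
gripper_width: 48.6
```

Emit:
move_arm --pt "-1 0 0 -1 0 0 0" --pt "-1 0 0 -2 0 0 0" --pt "-1 0 0 -3 0 0 0" --pt "-1 0 0 -4 0 0 0" --pt "-1 0 0 -4 0 0 0"

```text
clock: 11.1
position: [588.9, 217.8, 41.6]
ee_rot: [0.922, -0.387, -0.0, 0.0]
contact_force: [-4.8, -1.8, 10.0]
gripper_width: 48.9
```

Emit:
move_arm --pt "-1 0 0 -1 0 0 0" --pt "-1 0 0 -2 0 0 0" --pt "-1 0 0 -2.5 0 0 0" --pt "-1 0 0 -2.5 0 0 0" --pt "-1 0 0 -2.5 0 0 0"

```text
clock: 11.52
position: [588.9, 217.8, 41.5]
ee_rot: [0.922, -0.387, 0.0, 0.0]
contact_force: [-9.7, -1.8, 22.0]
gripper_width: 48.7
```

```bash
python3 - <<'E'
from h import *
p=np.load("p.npy")
s=readout.read_state();print(s["position"],s["contact_force"],s["wrist_torque"],s["gripper_width"])
for n in ["scene","top","wrist"]:
    im=optics.get_image(n); f=im["frame"]
    f=cv2.resize(f[150:300,280:430],None,fx=4,fy=4,interpolation=2) if n=="scene" else f if n=="wrist" else cv2.resize(f[110:260,260:410],None,fx=4,fy=4)
    cv2.imwrite(f"pics/{n}8.png",f)
s=readout.read_state();print(s["position"],s["contact_force"])
E
```

```text
[588.93909541 217.78906179  41.49924579] [-9.67533629 -1.81029914 22.00039815] [-0.63123503  2.62111678 -0.08309591] 48.73993977456588
[588.92617039 217.79148161  41.48682833] [-8.82527278 -1.98587911 20.45980887]
```

View pics/scene8.png

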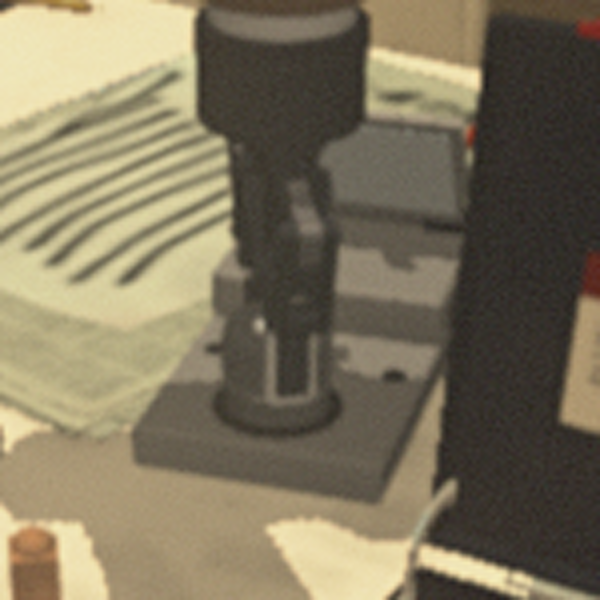

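View pics/wrist8.png

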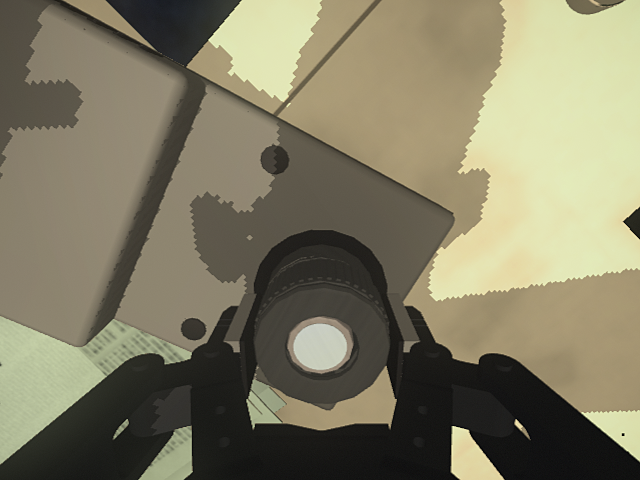

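```bash
python3 -c "
from h import *
print(workorder.job_done()); s=readout.read_state(); print(s['clock'],s['position'],s['contact_force'])"
```

```text
the job is handed in; nothing more can be done
None
the job is handed in; nothing more can be done
```

The screen is standing at about 70 degrees. The collar is keyed over the pins and held pushed home, and I handed the job in at about 12 s on the clock; it gave no verdict.

- **Screen:** I lifted it by the tab along its hinge arc. Just before letting go, the arm's position put it at about 1.19 rad (68 degrees). After release I checked it only by eye: it was still standing in the last scene picture.
- **Collar:** I gripped it and turned it clockwise with a light push. It dropped after roughly 0.9 to 1.0 rad of turn. I went on to 1.14 rad, then backed off 0.06 rad to centre the pins in the keyways.
- **Fully home:** The measured tool height fell from 50.5 to 41.5 mm, which matches the 9.0 mm full travel. It then hit a hard stop, with the upward force rising from 10 to 22 N while the height did not change. The last wrist picture shows the spigot nearly flush with the collar's top.
- **Still holding:** The last reading before hand-in showed about 20 N upward push, with the gripper still closed on the collar (48.7 mm).
- **Not checked:** I did not re-measure the seal, bottle or glue stick at the end. The arm never approached them closely, and the force readings showed no unexpected contact. A sideways force of about 9 N remained at the end, and I did not measure the collar's tilt or centring separately.

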